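# Find the blind hole of the casting spinner with its locating dowel

### The arm

A 7-joint arm with a two-finger parallel gripper is mounted at the origin on the work surface. World frame = base frame: x ahead of the robot, y to its left, z up, the work surface at z = 0. Lengths are in m, angles in degrees, forces in N, time in s.
With the tool pointing down it reaches from about 0.425 to 0.925 m from the base axis. Payload 6.8 kg.
Tool frame: the origin (TCP) lies midway between the tips of the shut fingers; the grasp point (between the pads) lies env.grip_point_offset behind it (env.grip_point_offset is the distance from the TCP to the grasp point, in m); z points along the fingers, y is the direction in which the jaws open and shut (so a half turn about z gives the same grasp; the last joint's range is limited). The gripper opens to 88 mm and grips with 3 to 60 N. Pads are 20 mm wide; open, the fingers measure 115 mm over their backs; the gripper's body (75 mm by 178 mm) begins 61 mm behind the grasp point.
Start: joints at [68.176, 27.33, 1.283, 89.118, -0.659, 63.558, -4.761], TCP at [0.182, -0.65, 0.223] pointing down, gripper open.
Joint ranges: [-169.35, 169.35], [-19.33, 120.38], [-80.79, 83.38], [13.8, 139.57], [-78.32, 258.32], [9.67, 109.79], [-169.56, 169.56]. Speed limits (degrees/s): [136.94, 136.94, 180, 180, 180, 180, 180].

### API

Orientations are given as [roll, pitch, yaw] about the fixed x, y, z axes, in that order (R = Rz(yaw) Ry(pitch) Rx(roll)).
In Python, from rig import env, vision gives the robot as it stands.
- The arm moves only by the tool apply_moves, never from a script. Its arguments are lists of equal length, an entry for each row: "xyz": the shift along the tool's x, y, z in m, a list of three; "twist": the turn, a rotation vector about the tool's x, y, z in rad, a list of three; "jaw": the opening in per cent of the stroke, from 0 (shut) to 100 (fully open). A call has exactly 8 rows; each row is the pose to reach, as a shift and turn from the pose commanded when the call began, along the tool's axes at that moment; what a row does not reach only later rows make up. A row lasts 1/12 s, in which the tool goes at most 41.7 mm and 7.16 degrees, less where a joint would pass 70% of its speed; a pose out of reach is approached as far as the arm can. A call with a gripper value outside its range is refused whole. The fingers move at their own pace and stop on an object; "squeeze" is the grip in N (left out, the last holds). Time passes only in rows, so rows that repeat a pose let the fingers close, or fill a call up. It gives the time, the measured TCP pose, the force and the opening at its end, in the units of the state.
- env.read_state(): the state, without advancing time (a new reading comes with each control period).
- vision.read_camera(name): name is "scene" or "top"; returns the picture (384x512x3 uint8, blue, green, red); there is no depth.
- vision.camera_model(name): a dict with "fx", "fy", "cx", "cy" (pixels), "k1" (the pictures are not rectified: a ray, as slopes to the right and down, at radius r is drawn at 1 + k1 r^2 times it, then the intrinsics apply), "R" (3x3) and "t" (3): a world point X has camera coordinates R X + t. Camera axes: x right, y down, z forward; pixel columns grow to the right and rows downward; lengths in m; the calibration is good to about 2 mm. A picture is of the moment at which its call begins. camera_model takes no time and is no camera call.
- env.sign_off(): hands the job in, once; it reports no verdict.
The state is a dict: "time": time; "joint_positions": joint angles; "qd": joint speeds; "tau": joint torques, N m; "eef_pos": TCP position; "orientation": TCP orientation; "force": force on the tool from outside, world axes, zero at the start; "wrist_torque": the same for the moment, N m; "finger_gap": opening from 0.0 (shut) to 1.0 (fully open).
Only numpy, scipy, OpenCV 4.12 (cv2) and the standard library are available. Lean on these libraries where they do the work, as an engineer would, in place of code of your own. Each camera call takes 0.05 s, during which the arm holds its last target.

### The job

Set up the casting spinner for the next mould: take the long square-headed dowel out of the wooden rack, rest its tip on the round white plate in line with the foot's tab, 60 mm from the centre, and slide it counterclockwise round the plate, pressing only gently, until it drops into the unmarked blind hole. Seat it fully home and leave it standing upright; leave the other two pins and the octagonal mould near the spinner where they are.

Things in the scene. Friction and masses are not known exactly. Their poses are not given: they have to be found in the camera images.
- spinner: Casting spinner, fixed to the table: 150 mm square aluminium foot, 22 mm high, with a 30 mm wide, 16 mm high tab sticking out on its -x side to 127 mm from the centre; above it a round white plastic plate, 190 mm in diameter, flat top 75 mm above the table, with an aluminium boss (radius 16, height 8 mm) at its centre. Origin: centre of the foot's underside, on the plate's axis; z up.
- plate_face (a point): Centre of the plate's top face at rest; axes as spinner; it stays when the plate moves. The plate floats on springs: it starts to sink at about 3 N of push, 1 mm per further 1.5 N, hard stop after 6 mm, and rises again when let go. It turns about its axis only stiffly (about 8 N sideways at the hole). More than 25 N between dowel and spinner damages it.
- arc_start (a point): Where to set the tip down: on the plate's top face, 60 mm from its centre towards the tab (spinner -x); does not move. The one blind hole, 12 mm wide, 26 mm deep, 1 mm chamfer, has its centre on the circle of 60 mm radius about the plate's centre, 0.45 to 1.5 rad counterclockwise (seen from above) of this point; where, is not measured and differs each start.
- rack: Light wooden rack block 60 x 170 x 32 mm, fixed to the table; origin at the centre of its underside, long side along its y. Three holes 24 mm deep and 11.5 mm square in a row 52 mm apart along y (at y = -52, 0, +52 mm); each holds one upright pin, in an order that changes.
- dowel: The locating dowel to use: steel shaft 10 mm in diameter and 62 mm long with a nose tapering over the lowest 4 mm to 6 mm diameter, and on top a square aluminium head 22 x 22 mm, 30 mm high; 92 mm overall, about 90 g. Origin at the centre of the tip's end face, z up along the shaft to the head, x and y square to the head's flats.
- dowel_tip (a point): Centre of the end face of the dowel's tip; axes as dowel.
- dowel_head (a point): Centre of the dowel's square head, 77 mm above the tip along the shaft; the place to grip it.
- ball_pin: Another pin in the rack, with a ball head of 24 mm diameter (10 mm shaft, 78 mm overall); origin at its tip. To be left alone.
- disc_pin: Another pin in the rack, the shortest, with a flat round disc head 32 mm in diameter (10 mm shaft, 58 mm overall); origin at its tip. To be left alone.
- mould_a: White octagonal mould with a finished flower casting, 110 mm across and 40 mm high, standing on the table near the spinner; origin at the centre of its underside. To be left alone.
Mind the look-alikes: they are no part of the job. What is shaped like the rack but green is not meant.

How it is judged:
By the outcome, as a careful person would: the job done as asked, in the order asked, and still so for the second after the job is handed in, with the robot touching nothing.
It also fails if it takes over 56 s, if anything falls off the work surface, if the arm or the gripper's body presses on something with over 40 N, if the wrist force passes 120 N, or if a joint passes its speed limit or range.

## Working session

There is one attempt and no reset: what is moved stays moved. The work goes in short steps, Python scripts to look and compute and a tool call to move; the robot and the scene stay as the last step left them, time stands still between calls to the robot, and variables do not carry over. Pictures are saved under pics/ and viewed, and the job is handed in when it is done.

Besides the shell and the picture viewer there is one more tool, called after "Emit:" as name(argument=value, ...) on one line, values as JSON. apply_moves: Moves the arm, as the interface text tells. Its arguments: {"type":"object","properties":{"xyz":{"type":"array","items":{"type":"array","items":{"type":"number"}}},"twist":{"type":"array","items":{"type":"array","items":{"type":"number"}}},"jaw":{"type":"array","items":{"type":"number"}},"squeeze":{"type":"number"}},"required":["xyz","twist","jaw"]}

```bash
ls; mkdir -p pics
python3 - <<'E'
from rig import env, vision
import cv2
print(env.read_state()); print(env.grip_point_offset)
for n in ("scene","top"):
    cv2.imwrite(f"pics/{n}0.png",vision.read_camera(n)); print(n,vision.camera_model(n))
E
```

```text
pics
{'time': 0.0, 'joint_positions': array([68.17579468, 27.37531505,  1.28107629, 89.17761775, -0.65806038,
       63.5587729 , -4.76238578]), 'qd': array([ 0.01574062,  0.09521648,  0.01745914, -0.05734265,  0.01268867,
        0.0631401 , -0.05536199]), 'tau': array([ 2.92241439e-04, -5.82847381e+01,  1.53576605e+00, -2.72606581e+01,
       -5.41074446e-02,  1.68763997e-02,  9.88406805e-05]), 'eef_pos': array([ 0.18167286, -0.64946324,  0.22169285]), 'orientation': array([-1.79896043e+02,  8.99967229e-03,  1.56300704e+01]), 'force': array([-0.03868654, -0.80503788, -0.46352436]), 'wrist_torque': array([0.00425711, 0.02011073, 0.01055259]), 'finger_gap': 1.002228637536108}
0.0187
scene {'fx': 462.0370199518855, 'fy': 462.0370199518855, 'cx': 249.87544283289392, 'cy': 195.24246719064405, 'k1': -0.17994721300045394, 'R': array([[ 0.48398408,  0.87506936,  0.00361029],
       [ 0.501888  , -0.27420022, -0.82031864],
       [-0.71684577,  0.39883312, -0.57189535]]), 't': array([-0.19999703, -0.23723711,  1.62013753])}
top {'fx': 427.9767991477527, 'fy': 427.9767991477527, 'cx': 261.55390088968824, 'cy': 191.20001009584712, 'k1': -0.004092537348506219, 'R': array([[ 0.02676987, -0.99930289,  0.02602145],
       [-0.98656688, -0.03060713, -0.16046496],
       [ 0.16114954, -0.02137628, -0.98669847]]), 't': array([-0.12669322,  0.55477171,  1.22810868])}
```

View pics/scene0.png

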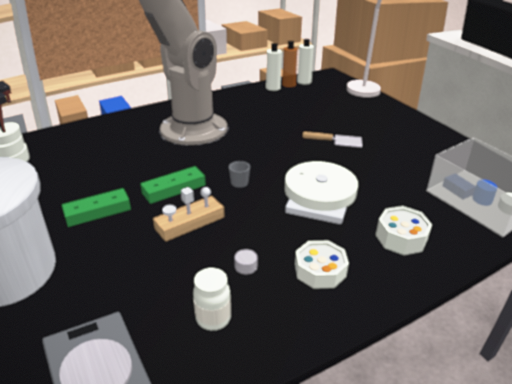

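View pics/top0.png

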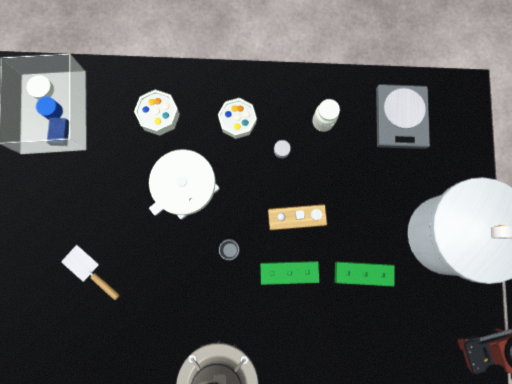

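The square-headed dowel is the middle pin of the wooden rack (top ~ (300,215)). The spinner is at about (182,182), with its tab at (156,208). I'll zoom in and measure.

```bash
cat > h.py <<'E'
import numpy as np, cv2
from rig import env, vision
def ray(n,u,v):
    c=vision.camera_model(n); R=np.array(c["R"]);t=np.array(c["t"])
    d=np.array([(u-c["cx"])/c["fx"],(v-c["cy"])/c["fy"]]); s=d.copy()
    for _ in range(30): s=d/(1+c["k1"]*(s@s))
    return -R.T@t, R.T@np.array([s[0],s[1],1.])
def pl(n,u,v,z):
    o,d=ray(n,u,v); return (o+d*(z-o[2])/d[2])
def proj(n,X):
    c=vision.camera_model(n); p=np.array(c["R"])@np.array(X)+np.array(c["t"]); s=p[:2]/p[2]; s=s*(1+c["k1"]*(s@s))
    return np.array([s[0]*c["fx"]+c["cx"],s[1]*c["fy"]+c["cy"]])
def tri(u1,u2):
    o1,d1=ray("top",*u1);o2,d2=ray("scene",*u2)
    a=np.linalg.lstsq(np.c_[d1,-d2],o2-o1,rcond=None)[0]
    p,q=o1+a[0]*d1,o2+a[1]*d2; return (p+q)/2,np.linalg.norm(p-q)
E
python3 - <<'E'
import cv2,numpy as np
t=cv2.imread("pics/top0.png");s=cv2.imread("pics/scene0.png")
f=lambda i,x,y,w,h,k:cv2.resize(i[y:y+h,x:x+w],(w*k,h*k),interpolation=cv2.INTER_CUBIC)
a=f(t,140,145,80,75,5);b=f(t,260,195,80,45,5);c=f(s,275,155,90,70,4);d=f(s,145,175,90,70,4)
out=np.zeros((600,800,3),np.uint8);out[:375-0,:400]=a[:375];out[375:600,:400]=b[:225];out[:280,400:760]=c;out[300:580,400:760]=d
cv2.imwrite("pics/z0.png",out)
E
```

```text
(no output)
```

View pics/z0.png

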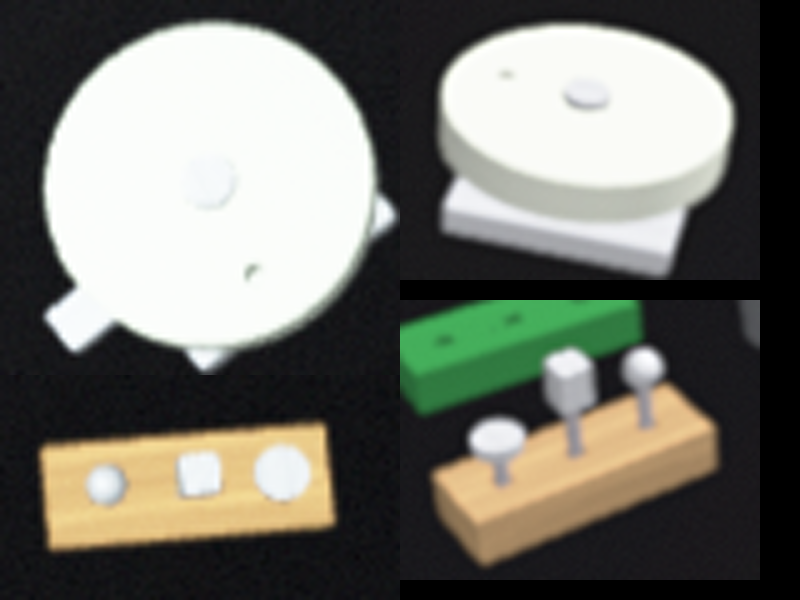

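The hole shows faintly at top (190.6,199.4) and scene (301.7,173.5). Next I'll measure plate, tab, hole, rack and head.

Run:
```python
from h import *
t=cv2.imread("pics/top0.png");s=cv2.imread("pics/scene0.png")
g=t.min(2).astype(int)
# plate centre: boss
def blob(img,roi,thr):
    x,y,w,h=roi; m=(img[y:y+h,x:x+w].min(2)>thr).astype(np.uint8)
    cs,_=cv2.findContours(m,0,1); c=max(cs,key=cv2.contourArea); return c.reshape(-1,2)+[x,y]
c=blob(t,(140,145,80,75),130)
W=np.array([pl("top",u,v,.075)[:2] for u,v in c])
# robust circle fit with r~0.095 on upper/left edge
ce=W.mean(0)
from scipy.optimize import least_squares
P=W
for _ in range(4):
    r=least_squares(lambda q:np.hypot(*(P-q[:2]).T)-q[2],[*ce,.095],loss='soft_l1',f_scale=.001).x
    P=W[np.abs(np.hypot(*(W-r[:2]).T)-r[2])<.003]
print("plate top",r,len(P),len(W)); C=r[:2]
# boss triangulate
print("boss tri",tri((140+211/5,145+181/5),(275+588/4-100,155+93/4)), "boss top plane.083",pl("top",182.2,181.2,.083),pl("scene",275+187/4,155+92/4,.083))
hole=pl("top",190.6,199.4,.075); hs=pl("scene",301.7,173.5,.075); print("hole",hole,hs)
# tab at z .016
c=blob(t,(147,200,15,18),110); 
T=np.array([pl("top",u,v,.016)[:2] for u,v in c]); 
for uv in((149,208.5),(155.3,215.5),(152,212)): 
    p=pl("top",*uv,.016);print("tab",p,np.hypot(*(p[:2]-C)),np.degrees(np.arctan2(*(p[:2]-C)[::-1])))
print("hole ang",[np.degrees(np.arctan2(*(h[:2]-C)[::-1])) for h in(hole,hs)],[np.hypot(*(h[:2]-C)) for h in (hole,hs)])
# foot corner right (219,187.5) lower (181,219)
for uv in((219.2,187.8),(181,219.4)):
    p=pl("top",*uv,.022);print("corner",np.hypot(*(p[:2]-C)),np.degrees(np.arctan2(*(p[:2]-C)[::-1])))
# rack
hsv=cv2.cvtColor(t,cv2.COLOR_BGR2HSV); m=cv2.inRange(hsv,(8,60,90),(28,255,255)); m[:, :255]=0;m[:,340:]=0
m[:190]=0;m[245:]=0
m=cv2.morphologyEx(m,cv2.MORPH_CLOSE,np.ones((25,25)))
cs,_=cv2.findContours(m,0,2);c=max(cs,key=cv2.contourArea);b=cv2.boxPoints(cv2.minAreaRect(c));
B=np.array([pl("top",*p,.032)[:2] for p in b]);print("rack px",b.tolist(),"W",B.tolist(),B.mean(0),[np.linalg.norm(B[i]-B[i-1]) for i in range(4)],[np.degrees(np.arctan2(*(B[i]-B[i-1])[::-1])) for i in range(4)])
# head tops
for n,uv,z in(("ball",(260+105/5,195+(485-375)/5),.008+.066),("head",(260+200/5,195+(474-375)/5),.1),("disc",(260+282/5,195+(472-375)/5),.066)): print(n,pl("top",*uv,z))
print("headtop scene",pl("scene",145+170/4,175+62/4,.1))
```

```text
plate top [0.57523248 0.12314922 0.09501384] 162 200
boss tri (array([0.57693057, 0.12346412, 0.07656942]), np.float64(0.005091835222602091)) boss top plane.083 [0.57437973 0.12017179 0.083     ] [0.58403796 0.11982702 0.083     ]
hole [0.52318552 0.09433495 0.075     ] [0.53034335 0.0935648  0.075     ]
tab [0.49991766 0.22610674 0.016     ] 0.12756399284416303 126.1859739195339
tab [0.47935325 0.20585275 0.016     ] 0.1266202919648889 139.21959518451018
tab [0.48961048 0.21641638 0.016     ] 0.12660919474742804 132.55284837728485
hole ang [np.float64(-151.030181189334), np.float64(-146.61289800220237)] [np.float64(0.059490740847723884), np.float64(0.053761249427511495)]
corner 0.10581368307231485 -93.56496333989047
corner 0.1059778128664099 177.72078831196475
rack px [[267.2897033691406, 208.47589111328125], [324.9724426269531, 203.66897583007812], [326.7517395019531, 225.02069091796875], [269.0690002441406, 229.82760620117188]] W [[0.5087131103863429, -0.12950468804114468], [0.5284705577455437, -0.3028263112827599], [0.4643101830393427, -0.3083517941640188], [0.44505397965629184, -0.13636357542064365]] [ 0.48663696 -0.21926159] [np.float64(0.06402756641783587), np.float64(0.1744440936496848), np.float64(0.06439786210357616), np.float64(0.1730628462589486)] [np.float64(6.149551658001701), np.float64(-83.49675530693989), np.float64(-175.07783978015357), np.float64(96.3883642651985)]
ball [ 0.4799785  -0.16819938  0.074     ]
head [ 0.48512634 -0.2201684   0.1       ]
disc [ 0.49144907 -0.27195537  0.066     ]
headtop scene [ 0.4937019  -0.21857178  0.1       ]
```

Run:
```python
from h import *
from scipy.optimize import least_squares
s=cv2.imread("pics/scene0.png")
# rack top corners in scene crop (400,300 offset,4x): left(432,476) front(485,522?) right(717,428) back(670,383)
for q in((433,475),(484,520),(716,428),(668,384)):
    p=((q[0]-400)/4+145,(q[1]-300)/4+175); print("rack corner scene",pl("scene",*p,.032))
# plate: upper edge contour
m=(s.min(2)>130).astype(np.uint8); roi=np.zeros_like(m); roi[160:225,280:362]=m[160:225,280:362]
c=max(cv2.findContours(roi,0,1)[0],key=cv2.contourArea).reshape(-1,2)
W=np.array([pl("scene",u,v,.075)[:2] for u,v in c if v<188])
r=least_squares(lambda q:np.hypot(*(W-q[:2]).T)-q[2],[.58,.12,.095],loss='soft_l1',f_scale=.001).x
r2=least_squares(lambda q:np.hypot(*(W-q[:2]).T)-.095,[.58,.12],loss='soft_l1',f_scale=.001).x
print(r,r2,len(W))
```

```text
rack corner scene [ 0.47323165 -0.30803087  0.032     ]
rack corner scene [ 0.53020718 -0.29546408  0.032     ]
rack corner scene [ 0.513293   -0.13114534  0.032     ]
rack corner scene [ 0.4539976  -0.13726007  0.032     ]
[0.57988422 0.1212711  0.09539965] [0.57950201 0.12155683] 95
```

```bash
cat >> h.py <<'E'
from scipy.spatial.transform import Rotation as Ro
def go(target,yaw,base=None):
    """tool-frame shift & twist from pose base=(pos,[rpy]) to world target, pointing down with yaw deg"""
    st=env.read_state(); p,o=(st["eef_pos"],st["orientation"]) if base is None else base
    R0=Ro.from_euler("xyz",o,degrees=True); R1=Ro.from_euler("xyz",[180,0,yaw],degrees=True)
    sh=R0.inv().apply(np.array(target)-p); tw=(R0.inv()*R1).as_rotvec()
    print("shift",sh.round(4),"twist",tw.round(4)); return sh,tw
def st():
    s=env.read_state(); print("t",round(s["time"],2),"pos",s["eef_pos"].round(4),"rpy",np.round(s["orientation"],2),"F",s["force"].round(2),"M",s["wrist_torque"].round(2),"gap",round(s["finger_gap"]*88,1))
E
python3 -c "
from h import *
go((.489,-.2195,.20),96.2)
for uv in((238,118),(157,112)): print(pl('top',*uv,.04))
"
```

```text
shift [ 0.4118 -0.3313  0.0223] twist [-1.4000e-03 -1.0000e-03 -1.4062e+00]
[ 0.78496965 -0.03223457  0.04      ]
[0.7953326  0.21647607 0.04      ]
```

Emit:
apply_moves(xyz=[[0.031,-0.025,0],[0.062,-0.05,0],[0.093,-0.075,0],[0.124,-0.1,0],[0.155,-0.125,0],[0.186,-0.15,0],[0.217,-0.175,0],[0.248,-0.2,0]], twist=[[0,0,-0.12],[0,0,-0.24],[0,0,-0.36],[0,0,-0.48],[0,0,-0.6],[0,0,-0.72],[0,0,-0.84],[0,0,-0.96]], jaw=[100,100,100,100,80,80,80,80], squeeze=30)

```text
time: 0.77
eef_pos: [0.3673, -0.3888, 0.2225]
orientation: [-180.0, 0.0, 71.0]
force: [0.1, -0.4, -0.0]
finger_gap: 0.802
```

```bash
python3 -c "
from h import *
st();go((.489,-.2195,.20),96.2)"
```

```text
t 0.77 pos [ 0.3673 -0.3888  0.2225] rpy [-1.7998e+02  1.0000e-02  7.0960e+01] F [ 0.06 -0.43 -0.03] M [-0.04 -0.07  0.02] gap 70.6
shift [0.1998 0.0598 0.0225] twist [-4.000e-04  0.000e+00 -4.405e-01]
```

Emit:
apply_moves(xyz=[[0.033,0.01,0.003],[0.066,0.02,0.006],[0.1,0.03,0.01],[0.133,0.04,0.014],[0.166,0.05,0.018],[0.2,0.06,0.0225],[0.2,0.06,0.0225],[0.2,0.06,0.0225]], twist=[[0,0,-0.08],[0,0,-0.16],[0,0,-0.24],[0,0,-0.32],[0,0,-0.4],[0,0,-0.44],[0,0,-0.44],[0,0,-0.44]], jaw=[80,80,80,80,80,80,80,80])

```text
time: 1.43
eef_pos: [0.4905, -0.2195, 0.1997]
orientation: [-180.0, -0.1, 96.1]
force: [-0.2, -0.4, -0.7]
finger_gap: 0.799
```

```bash
python3 -c "
from h import *
st();go((.489,-.2195,.066),96.2)
t=vision.read_camera('top');s=vision.read_camera('scene')
cv2.imwrite('pics/top1.png',t);cv2.imwrite('pics/sc1.png',s)
f=lambda i,x,y,w,h,k:cv2.resize(i[y:y+h,x:x+w],(w*k,h*k),interpolation=cv2.INTER_CUBIC)
cv2.imwrite('pics/z1.png',np.hstack([f(t,250,165,100,140,4),f(s,135,100,100,140,4)]))
p=np.array(env.read_state()['eef_pos']); print(proj('top',p),proj('scene',p))
"
```

```text
t 1.43 pos [ 0.4905 -0.2195  0.1997] rpy [-1.7998e+02 -7.0000e-02  9.6100e+01] F [-0.17 -0.39 -0.74] M [-0.06 -0.05  0.04] gap 70.4
shift [ 0.     -0.0014  0.1337] twist [-0.0004 -0.0012 -0.0018]
[305.3687034 209.25303  ] [182.04032296 154.44744791]
```

View pics/z1.png

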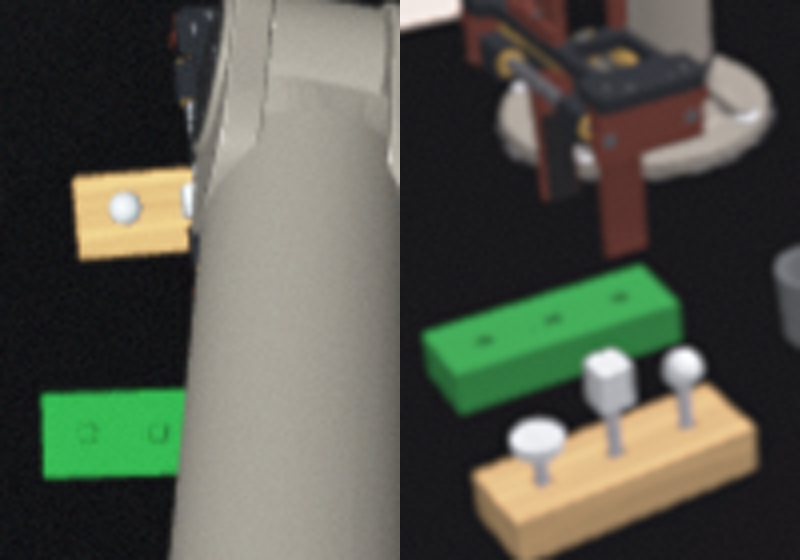

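Scene view: the gripper is above the rack row, with the fingertips around crop (593,225). The projected TCP is at (588,217), so they agree to about 1 px. Descending, then a soft close to see the centring.

Emit:
apply_moves(xyz=[[0,-0.001,0.03],[0,-0.0015,0.06],[0,-0.0015,0.09],[0,-0.0015,0.115],[0,-0.0015,0.133],[0,-0.0015,0.133],[0,-0.0015,0.133],[0,-0.0015,0.133]], twist=[[0,0,0],[0,0,0],[0,0,0],[0,0,0],[0,0,0],[0,0,0],[0,0,0],[0,0,0]], jaw=[70,60,50,45,40,40,40,40])

```text
time: 2.2
eef_pos: [0.4886, -0.2232, 0.0683]
orientation: [179.9, 0.1, 95.7]
force: [-0.2, 0.9, -0.4]
finger_gap: 0.4
```

```bash
python3 -c "
from h import *
st()
t=vision.read_camera('top');s=vision.read_camera('scene')
f=lambda i,x,y,w,h,k:cv2.resize(i[y:y+h,x:x+w],(w*k,h*k),interpolation=cv2.INTER_CUBIC)
cv2.imwrite('pics/z2.png',np.hstack([f(t,250,165,100,140,4),f(s,135,120,100,140,4)]))
"
```

```text
t 2.2 pos [ 0.4886 -0.2232  0.0683] rpy [1.7994e+02 6.0000e-02 9.5750e+01] F [-0.17  0.9  -0.41] M [-0.06 -0.1   0.03] gap 35.2
```

View pics/z2.png

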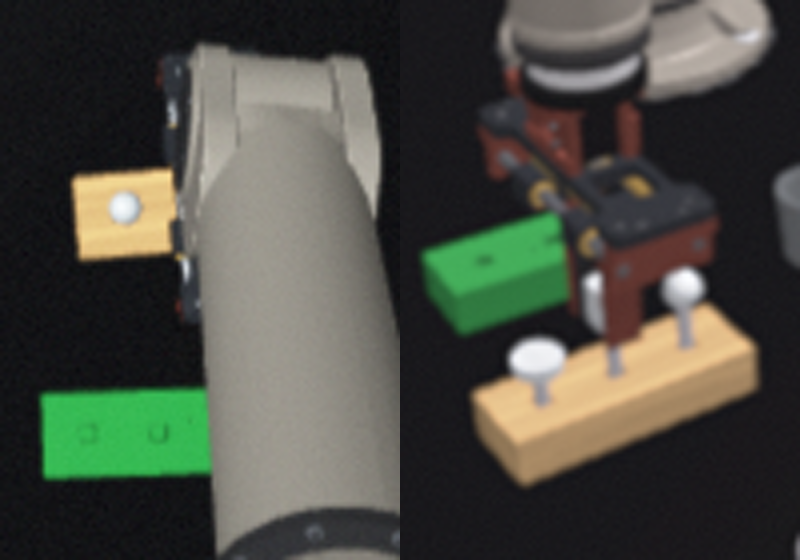

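Emit:
apply_moves(xyz=[[0,0,0],[0,0,0],[0,0,0],[0,0,0],[0,0,0],[0,0,0],[0,0,0],[0,0,0]], twist=[[0,0,0],[0,0,0],[0,0,0],[0,0,0],[0,0,0],[0,0,0],[0,0,0],[0,0,0]], jaw=[36,34,32,32,32,32,32,32])

```text
time: 2.97
eef_pos: [0.4883, -0.2219, 0.0671]
orientation: [-180.0, -0.0, 95.8]
force: [-0.1, 0.1, -0.2]
finger_gap: 0.321
```

```bash
python3 -c "
from h import *
st();go((.489,-.2195,.0665),96.2)
"
```

```text
t 2.97 pos [ 0.4883 -0.2219  0.0671] rpy [-1.800e+02 -1.000e-02  9.585e+01] F [-0.15  0.08 -0.15] M [-0.03 -0.08 -0.04] gap 28.3
shift [0.0024 0.001  0.0006] twist [-0.0001 -0.0001 -0.0062]
```

Emit:
apply_moves(xyz=[[0.0025,0,0],[0.0025,0,0],[0.0025,0,0],[0.0025,0,0],[0.0025,0,0],[0.0025,0,0],[0.0025,0,0],[0.0025,0,0]], twist=[[0,0,0],[0,0,0],[0,0,0],[0,0,0],[0,0,0],[0,0,0],[0,0,0],[0,0,0]], jaw=[32,32,30,28,26,22,18,15], squeeze=6)

```text
time: 3.63
eef_pos: [0.488, -0.2196, 0.0672]
orientation: [180.0, 0.0, 95.8]
force: [0.5, -0.6, 0.1]
finger_gap: 0.255
```

```bash
python3 -c "
from h import *
st()
"
```

```text
t 3.63 pos [ 0.488  -0.2196  0.0672] rpy [180.     0.    95.84] F [ 0.46 -0.62  0.15] M [ 0.04 -0.05 -0.02] gap 22.4
```

Emit:
apply_moves(xyz=[[0,0,0],[0,0,0],[0,0,0],[0,0,-0.01],[0,0,-0.02],[0,0,-0.03],[0,0,-0.04],[0,0,-0.05]], twist=[[0,0,0],[0,0,0],[0,0,0],[0,0,0],[0,0,0],[0,0,0],[0,0,0],[0,0,0]], jaw=[15,15,15,15,15,15,15,15], squeeze=40)

```text
time: 4.3
eef_pos: [0.488, -0.2196, 0.1186]
orientation: [180.0, 0.0, 95.8]
force: [0.2, 0.4, -2.3]
finger_gap: 0.247
```

Emit:
apply_moves(xyz=[[0,0,-0.02],[0,0,-0.04],[0,0,-0.06],[0,0,-0.075],[0,0,-0.085],[0,0,-0.085],[0,0,-0.085],[0,0,-0.085]], twist=[[0,0,0],[0,0,0],[0,0,0],[0,0,0],[0,0,0],[0,0,0],[0,0,0],[0,0,0]], jaw=[15,15,15,15,15,15,15,15])

```text
time: 4.97
eef_pos: [0.4873, -0.2194, 0.2014]
orientation: [-179.9, -0.0, 95.8]
force: [-1.0, -0.5, -0.6]
finger_gap: 0.248
```

```bash
python3 -c "
from h import *
st();go((.537,.167,.20),96.2)
t=vision.read_camera('top');s=vision.read_camera('scene')
cv2.imwrite('pics/sc3.png',s)
f=lambda i,x,y,w,h,k:cv2.resize(i[y:y+h,x:x+w],(w*k,h*k),interpolation=cv2.INTER_CUBIC)
cv2.imwrite('pics/z3.png',np.hstack([f(t,250,165,100,140,4),f(s,135,90,100,140,4)]))
"
```

```text
t 4.97 pos [ 0.4873 -0.2194  0.2014] rpy [-1.7993e+02 -3.0000e-02  9.5840e+01] F [-1.03 -0.47 -0.61] M [-0.05 -0.11  0.06] gap 21.9
shift [0.3793 0.0887 0.0015] twist [-0.0013 -0.0006 -0.0063]
```

View pics/z3.png

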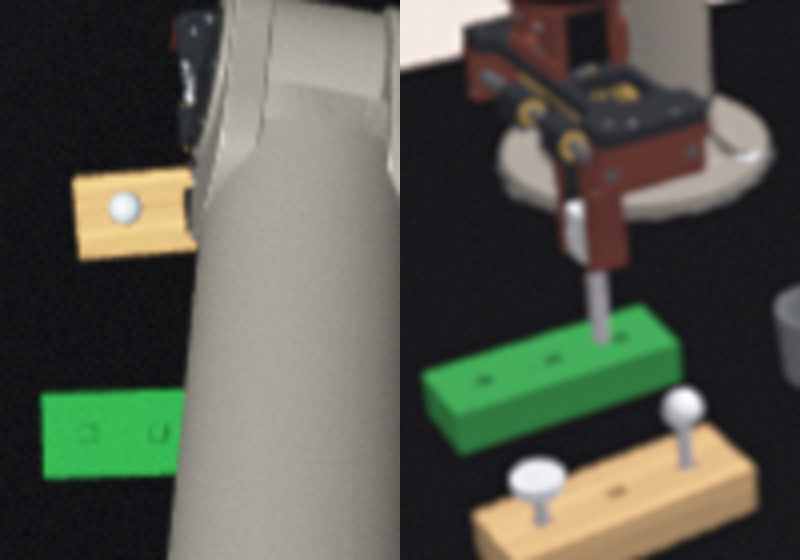

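The dowel is out and upright in the grip, tip at scene (185,175.5); the other pins are unmoved. Checking its offset in the hand.

```bash
python3 -c "
from h import *
p=env.read_state()['eef_pos']
tip=p-[0,0,.0583]; print(proj('scene',tip), pl('scene',185,175.5,tip[2]),tip)
print(np.r_[proj('scene',(.5775,.1225,.083)),proj('top',(.5775,.1225,.083))])
"
```

```text
[184.89686791 174.50403743] [ 0.49152064 -0.22078029  0.14274253] [ 0.48726189 -0.21930195  0.14274253]
[321.09586061 176.55266313 181.45317126 180.11385143]
```

Emit:
apply_moves(xyz=[[0.035,0.009,0],[0.07,0.018,0],[0.105,0.027,0],[0.14,0.036,0],[0.175,0.045,0],[0.21,0.054,0],[0.245,0.062,0],[0.28,0.07,0]], twist=[[0,0,0],[0,0,0],[0,0,0],[0,0,0],[0,0,0],[0,0,0],[0,0,0],[0,0,0]], jaw=[15,15,15,15,15,15,15,15])

```text
time: 5.73
eef_pos: [0.5287, 0.0677, 0.2013]
orientation: [-179.9, -0.0, 95.8]
force: [0.9, -1.3, -0.4]
finger_gap: 0.248
```

```bash
python3 -c "
from h import *
st();go((.537,.167,.16),96.2)
"
```

```text
t 5.73 pos [0.5287 0.0677 0.2013] rpy [-179.92   -0.     95.84] F [ 0.87 -1.29 -0.39] M [-0.07 -0.1  -0.05] gap 21.9
shift [0.0979 0.0185 0.0413] twist [-0.0014 -0.     -0.0063]
```

Emit:
apply_moves(xyz=[[0.025,0.005,0.005],[0.05,0.01,0.012],[0.075,0.015,0.02],[0.098,0.0205,0.03],[0.098,0.0205,0.041],[0.098,0.0205,0.041],[0.098,0.0205,0.041],[0.098,0.0205,0.041]], twist=[[0,0,0],[0,0,0],[0,0,0],[0,0,0],[0,0,0],[0,0,0],[0,0,0],[0,0,0]], jaw=[15,15,15,15,15,15,15,15])

```text
time: 6.4
eef_pos: [0.5396, 0.1643, 0.161]
orientation: [-180.0, 0.0, 95.7]
force: [-0.4, -0.8, -1.6]
finger_gap: 0.249
```

```bash
python3 -c "
from h import *
st();go((.535,.1673,.14),96.2)
t=vision.read_camera('top');s=vision.read_camera('scene')
cv2.imwrite('pics/sc4.png',s)
f=lambda i,x,y,w,h,k:cv2.resize(i[y:y+h,x:x+w],(w*k,h*k),interpolation=cv2.INTER_CUBIC)
cv2.imwrite('pics/z4.png',np.hstack([f(t,135,115,100,140,4),f(s,270,90,100,140,4)]))
"
```

```text
t 6.4 pos [0.5396 0.1643 0.161 ] rpy [-1.7996e+02  5.0000e-02  9.5750e+01] F [-0.42 -0.85 -1.6 ] M [ 0.01 -0.1  -0.01] gap 21.9
shift [ 0.0035 -0.0043  0.021 ] twist [-0.0007  0.0009 -0.0079]
```

View pics/z4.png

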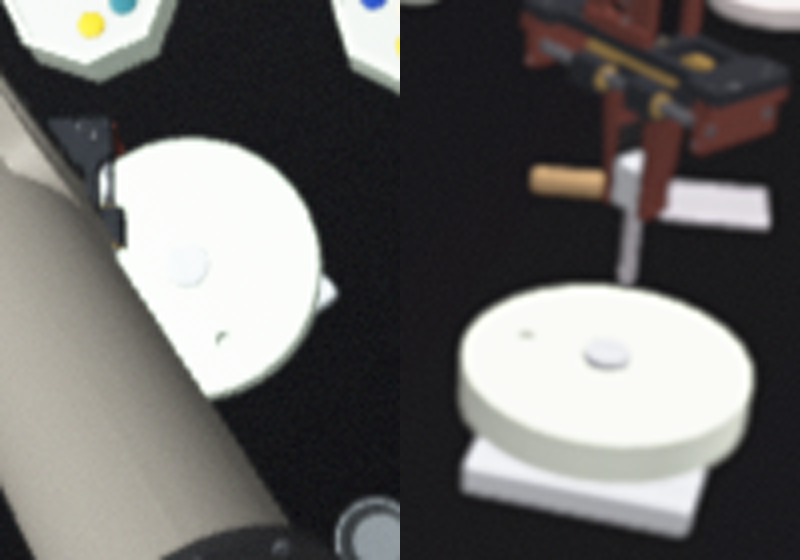

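Tip at scene (326.8,160.5), hanging over the plate on the tab side. The hole is still visible, unmoved.

```bash
python3 -c "
from h import *
print(pl('scene',326.75,160.3,.1027)-[.0043,-.0015,0])
"
```

```text
[0.53855089 0.16620573 0.1027    ]
```

Emit:
apply_moves(xyz=[[0.001,-0.001,0.005],[0.002,-0.002,0.01],[0.0035,-0.004,0.015],[0.0035,-0.004,0.02],[0.0035,-0.004,0.022],[0.0035,-0.004,0.022],[0.0035,-0.004,0.022],[0.0035,-0.004,0.022]], twist=[[0,0,0],[0,0,0],[0,0,0],[0,0,0],[0,0,0],[0,0,0],[0,0,0],[0,0,0]], jaw=[15,15,15,15,15,15,15,15])

```text
time: 7.17
eef_pos: [0.5354, 0.1689, 0.1393]
orientation: [180.0, -0.0, 95.8]
force: [-0.8, -0.2, -1.5]
finger_gap: 0.252
```

Emit:
apply_moves(xyz=[[0,0,0],[0,0,0],[0,0,0],[0,0,0],[0,0,0],[0,0,0],[0,0,0],[0,0,0]], twist=[[0,0,0],[0,0,0],[0,0,0],[0,0,0],[0,0,0],[0,0,0],[0,0,0],[0,0,0]], jaw=[15,15,15,15,15,15,15,15])

```text
time: 7.83
eef_pos: [0.5352, 0.1688, 0.1392]
orientation: [180.0, 0.0, 95.8]
force: [-0.1, 0.3, 0.3]
finger_gap: 0.248
```

```bash
python3 -c "
from h import *
st();go((.535,.1673,.135),95.8)
s=vision.read_camera('scene')
f=lambda i,x,y,w,h,k:cv2.resize(i[y:y+h,x:x+w],(w*k,h*k),interpolation=cv2.INTER_CUBIC)
cv2.imwrite('pics/z5.png',f(s,280,110,85,90,6))
"
```

```text
t 7.83 pos [0.5352 0.1688 0.1392] rpy [180.     0.    95.84] F [-0.12  0.3   0.3 ] M [ 0.01 -0.07  0.  ] gap 21.8
shift [-0.0015 -0.0004  0.0042] twist [0.     0.     0.0007]
```

View pics/z5.png

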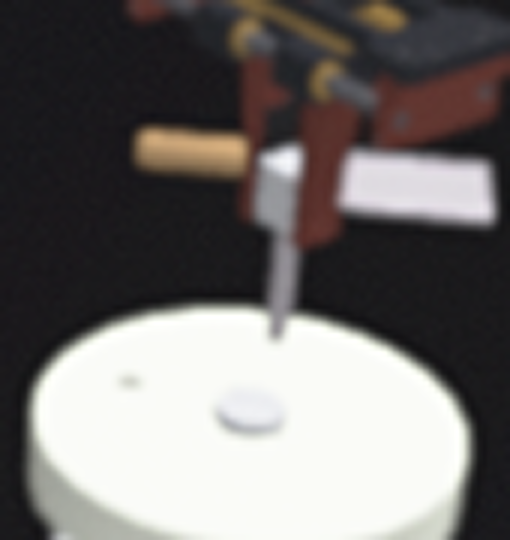

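Emit:
apply_moves(xyz=[[-0.0015,0,0.001],[-0.0015,0,0.002],[-0.0015,0,0.003],[-0.0015,0,0.004],[-0.0015,0,0.005],[-0.0015,0,0.0055],[-0.0015,0,0.0055],[-0.0015,0,0.0055]], twist=[[0,0,0],[0,0,0],[0,0,0],[0,0,0],[0,0,0],[0,0,0],[0,0,0],[0,0,0]], jaw=[15,15,15,15,15,15,15,15])

```text
time: 8.55
eef_pos: [0.5354, 0.1674, 0.1339]
orientation: [180.0, 0.0, 95.8]
force: [-2.1, -2.1, 1.9]
finger_gap: 0.246
```

Emit:
apply_moves(xyz=[[0,0,0.0003],[0,0,0.0006],[0,0,0.001],[0,0,0.001],[0,0,0.001],[0,0,0.001],[0,0,0.001],[0,0,0.001]], twist=[[0,0,0],[0,0,0],[0,0,0],[0,0,0],[0,0,0],[0,0,0],[0,0,0],[0,0,0]], jaw=[15,15,15,15,15,15,15,15])

```text
time: 9.22
eef_pos: [0.5354, 0.1674, 0.1327]
orientation: [-180.0, -0.0, 95.8]
force: [-1.4, -0.3, 3.7]
finger_gap: 0.246
```

```bash
python3 -c "
from h import *
st();go((.535,.1673,.133),95.8)"
```

```text
t 9.22 pos [0.5354 0.1674 0.1327] rpy [-180.     -0.     95.85] F [-1.36 -0.3   3.72] M [-0.13  0.31 -0.  ] gap 21.6
shift [-0.     -0.0004 -0.0003] twist [-0.     -0.      0.0008]
```

```bash
cat >> h.py <<'E'
C=np.array([.5755,.123]); RA=.060
def arc(a1,n=8,a0=None):
    s=env.read_state(); p=s["eef_pos"][:2]; R0=Ro.from_euler("xyz",s["orientation"],degrees=True)
    d=p-C; a=np.degrees(np.arctan2(d[1],d[0]))%360; print("r",np.hypot(*d).round(4),"ang",a.round(2))
    for k in np.linspace(a,a1,n+1)[1:]:
        q=C+RA*np.array([np.cos(np.radians(k)),np.sin(np.radians(k))]); print(R0.inv().apply([*(q-p),0])[:2].round(4).tolist())
E
python3 -c "
from h import *
arc(144)"
```

```text
r 0.0598 ang 132.14
[-0.0008, -0.0013]
[-0.0018, -0.0026]
[-0.0028, -0.0037]
[-0.0038, -0.0049]
[-0.0049, -0.006]
[-0.0059, -0.0071]
[-0.0071, -0.0082]
[-0.0082, -0.0093]
```

Emit:
apply_moves(xyz=[[-0.0008,-0.0013,0],[-0.0018,-0.0026,0],[-0.0028,-0.0037,0],[-0.0038,-0.0049,0],[-0.0049,-0.006,0],[-0.0059,-0.0071,0],[-0.0071,-0.0082,0],[-0.0082,-0.0093,0]], twist=[[0,0,0],[0,0,0],[0,0,0],[0,0,0],[0,0,0],[0,0,0],[0,0,0],[0,0,0]], jaw=[15,15,15,15,15,15,15,15])

```text
time: 9.88
eef_pos: [0.527, 0.1582, 0.1327]
orientation: [180.0, -0.0, 95.8]
force: [1.5, 1.6, 3.9]
finger_gap: 0.249
```

```bash
python3 -c "
from h import *
st();arc(158)"
```

```text
t 9.88 pos [0.527  0.1582 0.1327] rpy [ 1.7998e+02 -1.0000e-02  9.5840e+01] F [1.49 1.62 3.92] M [ 0.57 -0.47  0.01] gap 21.9
r 0.0599 ang 144.02
[-0.0013, -0.0012]
[-0.0028, -0.0024]
[-0.0042, -0.0035]
[-0.0057, -0.0046]
[-0.0072, -0.0056]
[-0.0088, -0.0066]
[-0.0103, -0.0075]
[-0.012, -0.0084]
```

Emit:
apply_moves(xyz=[[-0.0013,-0.0012,0],[-0.0028,-0.0024,0],[-0.0042,-0.0035,0],[-0.0057,-0.0046,0],[-0.0072,-0.0056,0],[-0.0088,-0.0066,0],[-0.0103,-0.0075,0],[-0.012,-0.0084,0]], twist=[[0,0,0],[0,0,0],[0,0,0],[0,0,0],[0,0,0],[0,0,0],[0,0,0],[0,0,0]], jaw=[15,15,15,15,15,15,15,15])

```text
time: 10.55
eef_pos: [0.5197, 0.1453, 0.1326]
orientation: [-180.0, -0.0, 95.8]
force: [1.4, 2.5, 5.2]
finger_gap: 0.247
```

```bash
python3 -c "
from h import *
st();arc(172)"
```

```text
t 10.55 pos [0.5197 0.1453 0.1326] rpy [-179.99   -0.     95.85] F [1.44 2.45 5.21] M [ 0.62 -0.32  0.05] gap 21.7
r 0.0601 ang 158.21
[-0.0017, -0.0007]
[-0.0033, -0.0015]
[-0.005, -0.0022]
[-0.0067, -0.0028]
[-0.0083, -0.0034]
[-0.0101, -0.004]
[-0.0118, -0.0045]
[-0.0135, -0.005]
```

Emit:
apply_moves(xyz=[[-0.0017,-0.0007,-0.0003],[-0.0033,-0.0015,-0.0004],[-0.005,-0.0022,-0.0004],[-0.0067,-0.0028,-0.0004],[-0.0083,-0.0034,-0.0004],[-0.0101,-0.004,-0.0004],[-0.0118,-0.0045,-0.0004],[-0.0135,-0.005,-0.0004]], twist=[[0,0,0],[0,0,0],[0,0,0],[0,0,0],[0,0,0],[0,0,0],[0,0,0],[0,0,0]], jaw=[15,15,15,15,15,15,15,15])

```text
time: 11.22
eef_pos: [0.5161, 0.1313, 0.133]
orientation: [-180.0, 0.0, 95.8]
force: [0.3, 2.0, 3.6]
finger_gap: 0.249
```

```bash
python3 -c "
from h import *
st();arc(186)"
```

```text
t 11.22 pos [0.5161 0.1313 0.133 ] rpy [-179.99    0.     95.84] F [0.33 1.97 3.63] M [ 0.59 -0.19  0.02] gap 21.9
r 0.06 ang 172.08
[-0.0018, -0.0004]
[-0.0036, -0.0008]
[-0.0054, -0.0011]
[-0.0072, -0.0013]
[-0.009, -0.0015]
[-0.0108, -0.0016]
[-0.0126, -0.0017]
[-0.0144, -0.0017]
```

Emit:
apply_moves(xyz=[[-0.0018,-0.0004,0],[-0.0036,-0.0008,0],[-0.0054,-0.0011,0],[-0.0072,-0.0013,0],[-0.009,-0.0015,0],[-0.0108,-0.0016,0],[-0.0126,-0.0017,0],[-0.0144,-0.0017,0]], twist=[[0,0,0],[0,0,0],[0,0,0],[0,0,0],[0,0,0],[0,0,0],[0,0,0],[0,0,0]], jaw=[15,15,15,15,15,15,15,15])

```text
time: 11.88
eef_pos: [0.5159, 0.1167, 0.133]
orientation: [-180.0, 0.0, 95.8]
force: [-0.2, 1.7, 2.9]
finger_gap: 0.247
```

```bash
python3 -c "
from h import *
st();arc(198)
s=vision.read_camera('scene')
cv2.imwrite('pics/z6.png',cv2.resize(s[130:220,275:365],None,fx=6,fy=6,interpolation=2))
"
```

```text
t 11.88 pos [0.5159 0.1167 0.133 ] rpy [-1.7999e+02  1.0000e-02  9.5840e+01] F [-0.2   1.68  2.93] M [ 0.59 -0.01  0.  ] gap 21.8
r 0.0599 ang 186.0
[-0.0016, -0.0]
[-0.0031, 0.0]
[-0.0047, 0.0001]
[-0.0063, 0.0003]
[-0.0078, 0.0005]
[-0.0094, 0.0007]
[-0.0109, 0.001]
[-0.0125, 0.0013]
```

View pics/z6.png

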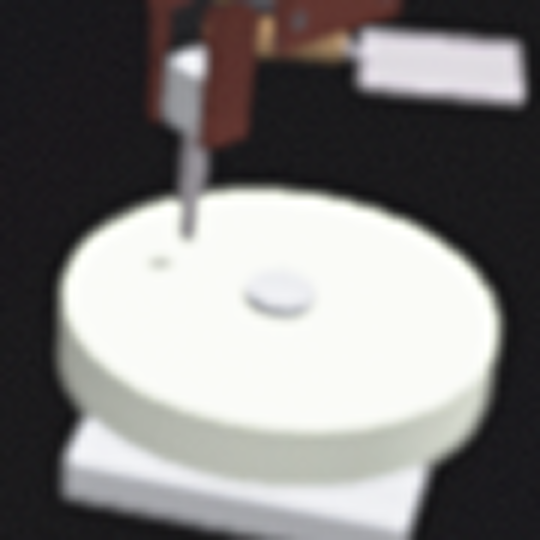

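Tip at crop (188,237), hole at (159,262): slide is heading to it, and the hole hasn't moved.

```bash
python3 -c "
from h import *
a=pl('scene',275+188/6,130+236/6,.0745);b=pl('scene',275+159/6,130+262/6,.075)
print(a,b,b-a); h=env.read_state()['eef_pos'][:2]+(b-a)[:2]; d=h-C; print(h,np.hypot(*d),np.degrees(np.arctan2(d[1],d[0]))%360)"
```

```text
[0.51806265 0.11724278 0.0745    ] [0.53078257 0.09261716 0.075     ] [ 0.01271993 -0.02462562  0.0005    ]
[0.52867154 0.09170648] 0.05632218889897567 213.75316624564672
```

Emit:
apply_moves(xyz=[[-0.0016,0,0],[-0.0031,0,0],[-0.0047,0.0001,0],[-0.0063,0.0003,0],[-0.0078,0.0005,0],[-0.0094,0.0007,0],[-0.0109,0.001,0],[-0.0125,0.0013,0]], twist=[[0,0,0],[0,0,0],[0,0,0],[0,0,0],[0,0,0],[0,0,0],[0,0,0],[0,0,0]], jaw=[15,15,15,15,15,15,15,15])

```text
time: 12.6
eef_pos: [0.5185, 0.1045, 0.133]
orientation: [-180.0, 0.0, 95.8]
force: [0.2, 2.1, 2.5]
finger_gap: 0.253
```

```bash
python3 -c "
from h import *
st();arc(201)"
```

```text
t 12.6 pos [0.5185 0.1045 0.133 ] rpy [-179.99    0.     95.84] F [0.25 2.11 2.55] M [ 0.54  0.11 -0.01] gap 22.3
r 0.0599 ang 197.99
[-0.0004, -0.0]
[-0.0008, 0.0001]
[-0.0012, 0.0002]
[-0.0016, 0.0003]
[-0.0019, 0.0004]
[-0.0023, 0.0005]
[-0.0027, 0.0006]
[-0.0031, 0.0007]
```

Emit:
apply_moves(xyz=[[-0.0008,0,0.0003],[-0.0016,0.0003,0.0005],[-0.0023,0.0005,0.0005],[-0.0031,0.0007,0.0005],[-0.0039,0.0009,0.0005],[-0.0046,0.0012,0.0005],[-0.0054,0.0015,0.0005],[-0.0062,0.0018,0.0005]], twist=[[0,0,0],[0,0,0],[0,0,0],[0,0,0],[0,0,0],[0,0,0],[0,0,0],[0,0,0]], jaw=[15,15,15,15,15,15,15,15])

```text
time: 13.27
eef_pos: [0.521, 0.0986, 0.1325]
orientation: [-180.0, 0.0, 95.8]
force: [-0.9, 1.6, 3.3]
finger_gap: 0.249
```

```bash
python3 -c "
from h import *
st();arc(206)"
```

```text
t 13.27 pos [0.521  0.0986 0.1325] rpy [-179.99    0.     95.84] F [-0.86  1.59  3.27] M [0.55 0.19 0.02] gap 21.9
r 0.0597 ang 204.12
[-0.0003, -0.0002]
[-0.0005, -0.0001]
[-0.0008, -0.0]
[-0.001, 0.0001]
[-0.0012, 0.0002]
[-0.0015, 0.0002]
[-0.0017, 0.0003]
[-0.0019, 0.0004]
```

Emit:
apply_moves(xyz=[[-0.0005,0.0001,0],[-0.001,0.0002,0],[-0.0015,0.0003,0],[-0.0019,0.0005,0],[-0.0019,0.0005,0],[-0.0019,0.0005,0],[-0.0019,0.0005,0],[-0.0019,0.0005,0]], twist=[[0,0,0],[0,0,0],[0,0,0],[0,0,0],[0,0,0],[0,0,0],[0,0,0],[0,0,0]], jaw=[15,15,15,15,15,15,15,15])

```text
time: 13.93
eef_pos: [0.522, 0.0961, 0.1324]
orientation: [180.0, 0.0, 95.8]
force: [1.7, -1.3, 0.2]
finger_gap: 0.244
```

Emit:
apply_moves(xyz=[[-0.0005,0.0002,0],[-0.001,0.0004,0],[-0.0014,0.0006,0],[-0.0019,0.0008,0],[-0.0019,0.0008,0],[-0.0019,0.0008,0],[-0.0019,0.0008,0],[-0.0019,0.0008,0]], twist=[[0,0,0],[0,0,0],[0,0,0],[0,0,0],[0,0,0],[0,0,0],[0,0,0],[0,0,0]], jaw=[15,15,15,15,15,15,15,15])

```text
time: 14.6
eef_pos: [0.5224, 0.095, 0.1324]
orientation: [-180.0, 0.0, 95.8]
force: [0.1, -0.4, -0.5]
finger_gap: 0.245
```

```bash
python3 -c "
from h import *
st();arc(210,4)
s=vision.read_camera('scene')
cv2.imwrite('pics/z7.png',cv2.resize(s[130:220,275:365],None,fx=6,fy=6,interpolation=2))
"
```

```text
t 14.6 pos [0.5224 0.095  0.1324] rpy [-179.97    0.     95.85] F [ 0.1  -0.4  -0.45] M [-0.02 -0.17  0.01] gap 21.6
r 0.06 ang 207.78
[-0.0005, 0.0003]
[-0.0011, 0.0005]
[-0.0016, 0.0007]
[-0.0021, 0.001]
```

View pics/z7.png

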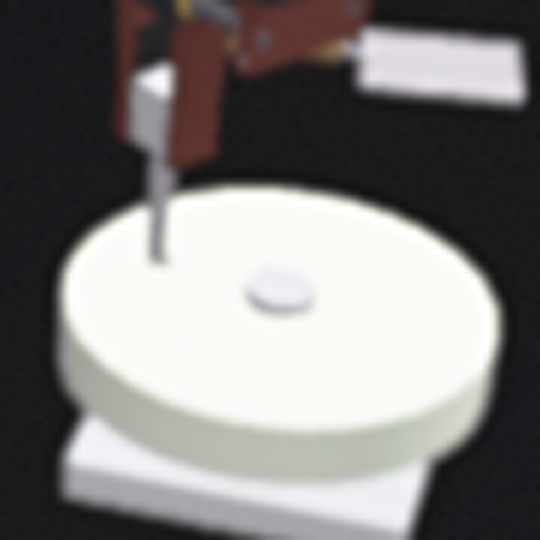

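Vertical force vanished at about 206–208°, and the image shows the tip right at the hole. I'll move a further 1 mm, then probe down gently.

Emit:
apply_moves(xyz=[[-0.0005,0.0003,0],[-0.001,0.0005,0.0005],[-0.001,0.0005,0.001],[-0.001,0.0005,0.0015],[-0.001,0.0005,0.002],[-0.001,0.0005,0.0025],[-0.001,0.0005,0.003],[-0.001,0.0005,0.003]], twist=[[0,0,0],[0,0,0],[0,0,0],[0,0,0],[0,0,0],[0,0,0],[0,0,0],[0,0,0]], jaw=[15,15,15,15,15,15,15,15])

```text
time: 15.32
eef_pos: [0.5235, 0.0942, 0.1296]
orientation: [180.0, -0.0, 95.8]
force: [0.3, 0.2, -1.9]
finger_gap: 0.247
```

```bash
python3 -c "
from h import *
st();arc(210,4)"
```

```text
t 15.32 pos [0.5235 0.0942 0.1296] rpy [ 1.7997e+02 -1.0000e-02  9.5850e+01] F [ 0.3   0.2  -1.88] M [-0.   -0.35  0.03] gap 21.7
r 0.0594 ang 208.97
[-0.0005, -0.0004]
[-0.0007, -0.0003]
[-0.001, -0.0002]
[-0.0012, -0.0001]
```

Emit:
apply_moves(xyz=[[0,0,0.0005],[0,0,0.001],[0,0,0.0015],[0,0,0.002],[0,0,0.0025],[0,0,0.003],[0,0,0.003],[0,0,0.003]], twist=[[0,0,0],[0,0,0],[0,0,0],[0,0,0],[0,0,0],[0,0,0],[0,0,0],[0,0,0]], jaw=[15,15,15,15,15,15,15,15])

```text
time: 15.98
eef_pos: [0.5235, 0.0942, 0.1266]
orientation: [180.0, -0.0, 95.8]
force: [1.8, 1.9, -0.3]
finger_gap: 0.249
```

```bash
python3 -c "
from h import *
st();arc(210,4)"
```

```text
t 15.98 pos [0.5235 0.0942 0.1266] rpy [ 1.7997e+02 -1.0000e-02  9.5850e+01] F [ 1.77  1.88 -0.27] M [ 0.17 -0.65 -0.02] gap 21.9
r 0.0594 ang 208.95
[-0.0005, -0.0004]
[-0.0007, -0.0003]
[-0.001, -0.0002]
[-0.0012, -0.0001]
```

Small lateral load (about 2 N towards +x), so I'm nudging that way and continuing down.

Emit:
apply_moves(xyz=[[0.0002,0.0006,0],[0.0002,0.0006,0.001],[0.0002,0.0006,0.002],[0.0002,0.0006,0.003],[0.0002,0.0006,0.004],[0.0002,0.0006,0.005],[0.0002,0.0006,0.005],[0.0002,0.0006,0.005]], twist=[[0,0,0],[0,0,0],[0,0,0],[0,0,0],[0,0,0],[0,0,0],[0,0,0],[0,0,0]], jaw=[15,15,15,15,15,15,15,15])

```text
time: 16.65
eef_pos: [0.5237, 0.0943, 0.1214]
orientation: [-180.0, 0.0, 95.8]
force: [2.0, 1.3, -0.8]
finger_gap: 0.251
```

```bash
python3 -c "
from h import *
st()"
```

```text
t 16.65 pos [0.5237 0.0943 0.1214] rpy [-179.99    0.     95.84] F [ 1.96  1.33 -0.79] M [ 0.12 -0.46  0.01] gap 22.1
```

Emit:
apply_moves(xyz=[[0.0002,0.0005,0.001],[0.0002,0.0005,0.002],[0.0002,0.0005,0.003],[0.0002,0.0005,0.004],[0.0002,0.0005,0.005],[0.0002,0.0005,0.006],[0.0002,0.0005,0.006],[0.0002,0.0005,0.006]], twist=[[0,0,0],[0,0,0],[0,0,0],[0,0,0],[0,0,0],[0,0,0],[0,0,0],[0,0,0]], jaw=[15,15,15,15,15,15,15,15])

```text
time: 17.32
eef_pos: [0.5242, 0.0946, 0.1155]
orientation: [-180.0, 0.0, 95.8]
force: [-0.9, 0.0, -0.6]
finger_gap: 0.249
```

```bash
python3 -c "
from h import *
st()"
```

```text
t 17.32 pos [0.5242 0.0946 0.1155] rpy [-179.99    0.     95.85] F [-0.95  0.05 -0.57] M [-0.07 -0.12 -0.02] gap 21.9
```

Emit:
apply_moves(xyz=[[0,0,0.001],[0,0,0.002],[0,0,0.003],[0,0,0.004],[0,0,0.005],[0,0,0.006],[0,0,0.007],[0,0,0.007]], twist=[[0,0,0],[0,0,0],[0,0,0],[0,0,0],[0,0,0],[0,0,0],[0,0,0],[0,0,0]], jaw=[15,15,15,15,15,15,15,15])

```text
time: 17.98
eef_pos: [0.5242, 0.0946, 0.1083]
orientation: [-180.0, 0.0, 95.8]
force: [-0.0, -0.6, -0.2]
finger_gap: 0.247
```

Emit:
apply_moves(xyz=[[0,0,0.0005],[0,0,0.001],[0,0,0.0015],[0,0,0.0015],[0,0,0.0015],[0,0,0.0015],[0,0,0.0015],[0,0,0.0015]], twist=[[0,0,0],[0,0,0],[0,0,0],[0,0,0],[0,0,0],[0,0,0],[0,0,0],[0,0,0]], jaw=[15,15,15,15,15,15,15,15])

```text
time: 18.65
eef_pos: [0.5244, 0.0946, 0.1071]
orientation: [180.0, 0.0, 95.8]
force: [-2.1, 0.1, 2.4]
finger_gap: 0.249
```

```bash
python3 -c "
from h import *
st()"
```

```text
t 18.65 pos [0.5244 0.0946 0.1071] rpy [179.99   0.    95.84] F [-2.1   0.14  2.41] M [-0.11  0.27  0.01] gap 21.9
```

Emit:
apply_moves(xyz=[[0,0,0.0003],[0,0,0.0006],[0,0,0.0006],[0,0,0.0006],[0,0,0.0006],[0,0,0.0006],[0,0,0.0006],[0,0,0.0006]], twist=[[0,0,0],[0,0,0],[0,0,0],[0,0,0],[0,0,0],[0,0,0],[0,0,0],[0,0,0]], jaw=[15,15,15,15,15,15,15,15])

```text
time: 19.32
eef_pos: [0.5243, 0.0946, 0.1065]
orientation: [180.0, -0.0, 95.8]
force: [-1.1, -0.3, 4.1]
finger_gap: 0.245
```

```bash
python3 -c "
from h import *
st()"
```

```text
t 19.32 pos [0.5243 0.0946 0.1065] rpy [180.    -0.    95.84] F [-1.05 -0.29  4.1 ] M [-0.12  0.35 -0.06] gap 21.6
```

Bottomed with 4 N, about 26 mm below first contact. Relieving the push and releasing.

Emit:
apply_moves(xyz=[[0,0,-0.0006],[0,0,-0.0006],[0,0,-0.0006],[0,0,-0.0006],[0,0,-0.0006],[0,0,-0.0006],[0,0,-0.0006],[0,0,-0.0006]], twist=[[0,0,0],[0,0,0],[0,0,0],[0,0,0],[0,0,0],[0,0,0],[0,0,0],[0,0,0]], jaw=[15,15,26,27,30,34,40,46], squeeze=5)

```text
time: 19.98
eef_pos: [0.5243, 0.0946, 0.107]
orientation: [180.0, -0.0, 95.8]
force: [0.4, 0.1, 0.7]
finger_gap: 0.436
```

```bash
python3 -c "
from h import *
st()
s=vision.read_camera('scene')
cv2.imwrite('pics/z8.png',cv2.resize(s[130:220,275:365],None,fx=6,fy=6,interpolation=2))
"
```

```text
t 19.98 pos [0.5243 0.0946 0.107 ] rpy [180.    -0.    95.84] F [0.4  0.09 0.72] M [-0.1  -0.14 -0.02] gap 38.4
```

View pics/z8.png

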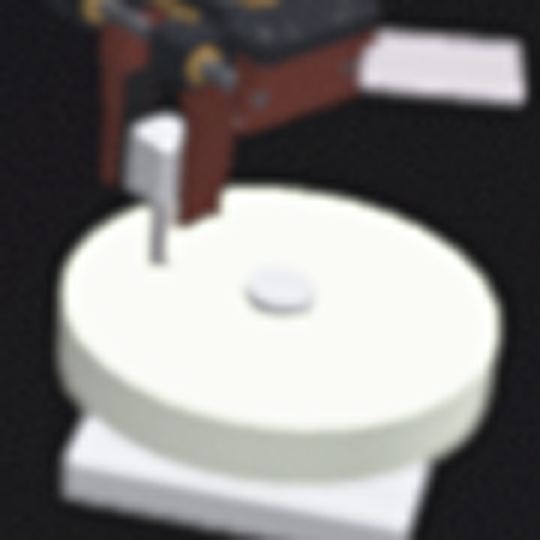

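The dowel stands free in the hole with its head clear of both fingers. Retreating straight up.

Emit:
apply_moves(xyz=[[0,0,0],[0,0,-0.005],[0,0,-0.015],[0,0,-0.03],[0,0,-0.05],[0,0,-0.07],[0,0,-0.09],[0,0,-0.11]], twist=[[0,0,0],[0,0,0],[0,0,0],[0,0,0],[0,0,0],[0,0,0],[0,0,0],[0,0,0]], jaw=[56,65,70,70,70,70,70,70])

```text
time: 20.7
eef_pos: [0.5243, 0.0948, 0.2191]
orientation: [179.9, -0.0, 95.9]
force: [1.4, -0.4, -1.1]
finger_gap: 0.699
```

Emit:
apply_moves(xyz=[[-0.03,0,0],[-0.06,0,0],[-0.09,0,0],[-0.12,0,0],[-0.15,0,0],[-0.18,0,0],[-0.18,0,0],[-0.18,0,0]], twist=[[0,0,0],[0,0,0],[0,0,0],[0,0,0],[0,0,0],[0,0,0],[0,0,0],[0,0,0]], jaw=[70,70,70,70,70,70,70,70])

```text
time: 21.37
eef_pos: [0.5427, -0.0864, 0.2178]
orientation: [180.0, 0.0, 95.6]
force: [-0.1, 0.3, 0.8]
finger_gap: 0.698
```

```bash
python3 -c "
from h import *
st()
t=vision.read_camera('top');s=vision.read_camera('scene')
f=lambda i,x,y,w,h,k:cv2.resize(i[y:y+h,x:x+w],(w*k,h*k),interpolation=2)
cv2.imwrite('pics/z9.png',np.hstack([f(t,135,140,100,100,4),f(s,275,130,100,100,4)]));cv2.imwrite('pics/s9.png',np.vstack([t,s])[::1]);cv2.imwrite('pics/s9s.png',s)
"
```

```text
t 21.37 pos [ 0.5427 -0.0864  0.2178] rpy [1.7997e+02 2.0000e-02 9.5620e+01] F [-0.1   0.35  0.77] M [ 0.03 -0.02  0.04] gap 61.4
```

View pics/z9.png

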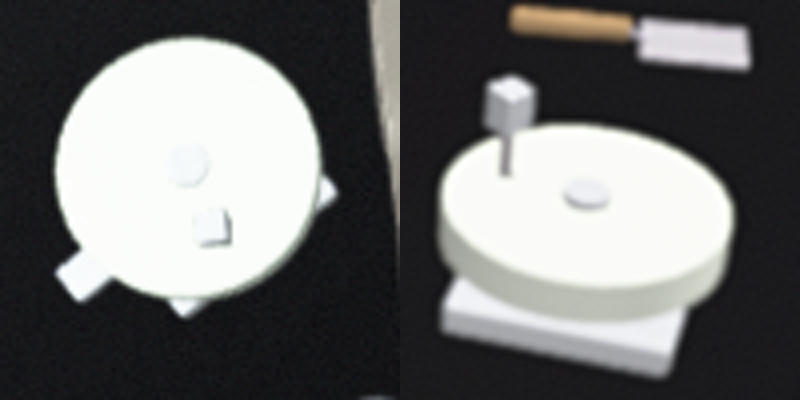

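View pics/s9s.png

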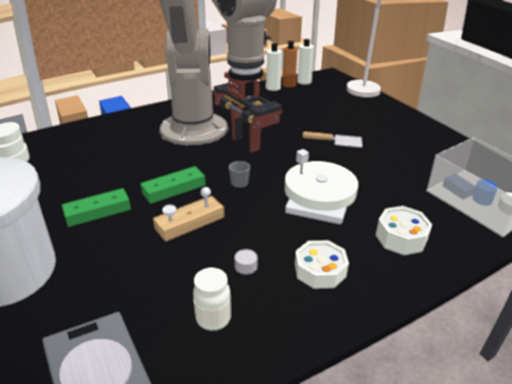

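The dowel stands upright in the plate, head at top (187.3,196.3). Ball and disc pins and the moulds are unmoved. One numeric check on height and upright, then I hand in.

```bash
python3 -c "
from h import *
print('expect head top px',proj('top',(.5243,.0946,.141)), proj('scene',(.5243,.0946,.141)),'seen', (187.3,196.2),(275+110/4,130+85/4))
print(pl('top',187.3,196.2,.141))
print(env.sign_off())"
```

```text
expect head top px [187.20839509 195.58122709] [302.37021679 150.92373722] seen (187.3, 196.2) (302.5, 151.25)
[0.52259684 0.09425701 0.141     ]
the job is handed in; nothing more can be done
None
```

The dowel is fully seated and standing upright in the blind hole, and I've handed the job in at about 21 s of the 56 s allowed.

- **What I did:** I took the square-headed dowel from the middle rack hole. I set its tip down in line with the tab, 60 mm from the centre, at about 3.7 N. I then slid it counterclockwise with about 2.5 to 5 N of downward push. The force fell away at about 206–208° in world axes (about 75° round from the tab), and I lowered the dowel into the hole there. It bottomed at about 4 N, roughly 26 mm below first contact. I released it and moved the arm clear.
- **Last checks:** In both cameras the head top is within 1 px of where an upright, fully seated dowel should appear, about 2 mm in world coordinates. The other two pins and the octagonal moulds look unmoved.
- **Disagreements:** The scene camera read about 4 mm off in x against the arm's own position, so I corrected for it using the arm. Its estimate of the hole's bearing (about 214°) also differed from the top camera's (209°). The hole was found at about 209°, as the top camera said. On the way in there was a small sideways load of about 2 N, which I centred out.

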